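Close the twin-knob squaring jig on a flat bar

ROBOT

A 7-joint arm with a two-finger parallel gripper is mounted at the origin on the work surface; the furniture and walls round the work are solid. World frame = base frame: x ahead of the robot, y to its left, z up, the work surface at z = 0. Lengths are in m, angles in rad, forces in N, time in s.
With the tool pointing down it reaches from about 0.425 to 0.975 m from the base axis. Payload 16.7 kg.
Tool frame: the origin (TCP) lies on the centre line of the jaws, within the pads' length; the fingertips stand 8 mm ahead of it and the grasp point (between the pads) lies 11 mm behind it; z points along the fingers, y is the line along which they close (so a half turn about z gives the same grasp; the last joint's range is limited). The gripper opens to 85 mm and grips with 20 to 120 N. Pads are 22 mm wide; open, the fingers measure 114 mm over their backs; the gripper's body (76 mm by 85 mm) begins 54 mm behind the grasp point. The pads swing forward as they close: fully open they stand 13 mm farther back than shut.
Start: joints at [1.196, 0.426, 0.074, 1.606, -0.034, 1.111, -0.067], TCP at [0.151, -0.658, 0.239] pointing down, gripper open.
Joint ranges: [-2.85, 2.85], [-0.5, 2.14], [-1.23, 1.37], [0.21, 2.46], [-1.02, 4.16], [0.16, 2.05], [-2.73, 2.73]. Speed limits (rad/s): [1.89, 1.89, 2.39, 2.39, 3.01, 3.01, 3.01].

INTERFACE

Orientations are given as a unit quaternion [w, x, y, z].
In Python, from rig import bot, imaging, job gives the robot as it stands.
- The arm moves only by the tool carry_out, never from a script. Its argument "motion" is a list of rows, each a list of 7 numbers: the turn, a rotation vector about the world's x, y, z in degrees, then the shift along the world's x, y, z in m, then the finger opening in m, from 0 to 0.0854. A call has 1 to 10 rows; each row shifts and turns the commanded pose from where the row before left it; what a row does not reach is not made up. A row lasts 1/12 s, in which the tool goes at most 41.7 mm and 7.16 degrees, less where a joint would pass 70% of its speed; a pose out of reach is approached as far as the arm can. A call is refused whole if a number of a shift passes 0.0417 or a number of a turn 7.16, either way. A call with a gripper value outside its range is refused whole. The fingers move at their own pace and stop on an object; the grip force is fixed at half the most. Time passes only in rows, so rows that do not move let the fingers close. It gives the time, the measured TCP pose, the force, the opening and the grip force at its end, in the units of the state.
- bot.get_obs(): the state, without advancing time (a new reading comes with each control period).
- imaging.snapshot(name): name is "side" or "top" or "wrist"; returns a dict with "pixels" (420x560x3 uint8, red, green, blue), "fx", "fy", "cx", "cy" (pixels), "view" (4x4, takes a point from world to camera coordinates). Camera axes: x right, y down, z forward; pixel columns grow to the right and rows downward; lengths in m; the calibration is good to about 2 mm. A picture is of the moment at which its call begins. There is no depth.
- job.finish_job(): hands the job in; it is judged then, once.
The state is a dict: "t": time; "joints": joint angles; "joint_vel": joint speeds; "effort": joint torques, N m; "position": TCP position; "orientation": TCP orientation; "contact_force": force on the tool from outside, world axes, zero at the start; "torque": the same for the moment, N m; "gripper_width": finger opening in m; "grip_force": force on a finger pad.
Only numpy, scipy, OpenCV 4.12 (cv2) and the standard library are available. Lean on these libraries where they do the work, as an engineer would, in place of code of your own. Each camera call takes 0.05 s, during which the arm holds its last target. There are 200 camera calls.

TASK

Close the squaring jig on the flat bar lying in it: wind the sliding fence fully home with the two wing knobs, so that the bar ends up square against the fixed stop. Turn the knobs alternately in small steps so that the fence stays nearly square: neither end may ever lead the other by more than 20 mm, or it may wedge in its guides. Move the fence by its knobs only, never by pushing on it.

Things in the scene. Friction and masses are not known exactly. Their poses are not given: they have to be found in the camera images.
- knob_left (a joint): Angle (rad) of the left wing knob, the one at the jig's +y side. 0 = push rod fully drawn back, 1.7 = fully home (end stop). It grows as the knob is turned CLOCKWISE seen from above; each rad moves its push rod, and with it that end of the fence, 20 mm towards the fixed stop. It starts between 0 and 0.2; the rod meets the fence after the first few mm (at about 0.3 rad). The knob stays where it is left; it takes about 0.12 N m to turn.
- knob_right (a joint): Angle (rad) of the right wing knob, at the jig's -y side; same sense (clockwise from above, 0 to 1.7), 20 mm per rad at the right end of the fence.
- knob_left_grip (a point): Grip point of the left knob, on its vertical axis, 72 mm above the bench. Dark steel knob with a straight upright wing to pinch, 46 mm long along this frame's x axis, 13 mm thick along y, top 84 mm above the bench, 28 mm tall over a 38 mm round foot. The frame turns with the knob; z up. The grey gear housing under it is 64 x 50 mm, its top 44 mm above the bench.
- knob_right_grip (a point): Grip point of the right knob, same shape and frame, 260 mm from the left one. On both knobs the wing lies along the jig's x axis (across the fence) at 0 rad; at 1.7 rad it has turned 97 degrees clockwise and lies nearly along the fence.
- fence: Sliding steel fence, a straight bar 20 x 292 x 24 mm lying loose on the jig's plate across the jig, between two side guides (6 mm play at each end); two push rods, 260 mm apart, one from each knob, shove it from behind towards the fixed stop. Origin under its middle, x towards the stop, y along its length. Fully home its origin is at x = +9 mm in the jig's frame, 51 mm short of the stop's middle. Square = parallel to the jig's y axis.
- bar: Loose dark flat steel bar 30 x 190 x 5 mm lying on the jig's plate between fence and fixed stop, a little askew; origin at the centre of its underside, y along its length. The fence pushes it to the stop. (Another bar or tool outside the jig is not meant.)
- jig: Fixed jig: a steel plate 260 x 360 x 8 mm flat on the bench, origin at the centre of its underside, x from the knobs to the fixed stop. Knob axes at x = -70, y = +130 and -130 mm. The fixed stop is a steel bar 20 x 336 x 22 mm on the plate, its middle at x = +60 mm, its face towards the fence at x = +50 mm; the two small round nuts on it belong to it and do not turn.

How it is judged:
By the outcome, as a careful person would: the job done as asked, in the order asked, and still so for the second after the job is handed in, with the robot touching nothing.
It also fails if it takes over 61 s, if anything falls off the work surface, if the arm or the gripper's body presses on something with over 40 N, if the wrist force passes 120 N, or if a joint passes its speed limit or range.

## Working session

There is one attempt and no reset: what is moved stays moved. The work goes in short steps, Python scripts to look and compute and a tool call to move; the robot and the scene stay as the last step left them, time stands still between calls to the robot, and variables do not carry over. Pictures are saved under pics/ and viewed, at most 10 in all, crops included, and the job is handed in when it is done.

Besides the shell and the picture viewer there is one more tool, called as name(argument=value, ...), one argument or row to a line, values as JSON. carry_out: Moves the arm, as the interface text tells. Its arguments: {"type":"object","properties":{"motion":{"type":"array"}},"required":["motion"]}

```bash
mkdir -p pics; ls; python3 - <<'E'
from rig import bot, imaging
import cv2,numpy as np,pickle
o=bot.get_obs();print(o)
for n in ("top","side"):
    s=imaging.snapshot(n);pickle.dump(s,open(f'{n}.pkl','wb'))
    cv2.imwrite(f'pics/{n}0.png',s["pixels"][:,:,::-1])
    print(n,s["fx"],s["cx"],s["cy"],np.round(s["view"],3).tolist())
E
```

```text
pics
{'t': 0.0, 'joints': array([ 1.19544178,  0.42673916,  0.07385248,  1.60661914, -0.03411265,
        1.11079609, -0.06711127]), 'joint_vel': array([ 0.00067455,  0.00024502, -0.00260401, -0.0012702 , -0.00060129,
        0.0008264 , -0.0004432 ]), 'effort': array([-2.32889079e-04, -9.49840021e+01,  3.76089245e+00, -4.63507926e+01,
        1.92265003e-02,  1.02670412e-02,  4.77415961e-05]), 'position': array([ 0.15104307, -0.6574697 ,  0.23860051]), 'orientation': array([-6.40668204e-04,  9.93633116e-01,  1.12662356e-01, -1.16108701e-04]), 'contact_force': array([-0.31200424,  0.87007839,  0.0138085 ]), 'torque': array([-0.00446172,  0.04095262, -0.01198508]), 'grip_force': 0.0, 'gripper_width': 0.08538106247104842}
top 481.41070236950355 283.778256343609 220.37780533228943 [[-0.02, -1.0, 0.017, -0.049], [-0.998, 0.019, -0.059, 0.525], [0.058, -0.019, -0.998, 0.903], [0.0, 0.0, 0.0, 1.0]]
side 443.4931396900346 280.5792031141019 206.4514952686873 [[0.931, -0.365, 0.019, -0.541], [-0.114, -0.338, -0.934, 0.096], [0.348, 0.867, -0.356, 0.757], [0.0, 0.0, 0.0, 1.0]]
```

View pics/top0.png

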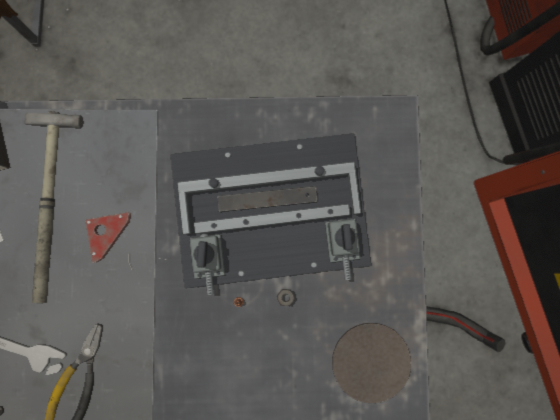

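View pics/side0.png

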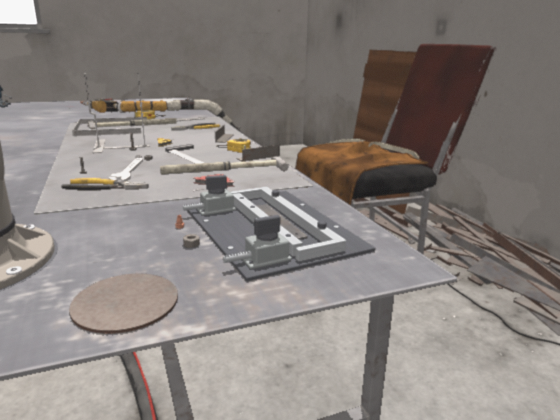

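The top view shows the jig with its left knob near pixel (205,254) and its right knob near (346,238). The fence lies at row ~217 and the bar at (267,198). I'll enlarge the jig to measure it.

```bash
cat > h.py <<'E'
import numpy as np,cv2
def ray(s,u,v,z):
    R=s["view"][:3,:3];t=s["view"][:3,3];c=-R.T@t
    d=R.T@np.array([(u-s["cx"])/s["fx"],(v-s["cy"])/s["fy"],1])
    return c+d*(z-c[2])/d[2]
def proj(s,p):
    q=s["view"][:3,:3]@np.array(p)+s["view"][:3,3]
    return np.array([s["cx"]+s["fx"]*q[0]/q[2],s["cy"]+s["fy"]*q[1]/q[2]])
E
python3 - <<'E'
import pickle,cv2
from h import *
s=pickle.load(open('top.pkl','rb'));im=s["pixels"][:,:,::-1]
c=im[130:292,165:375];cv2.imwrite('pics/crop.png',cv2.resize(cv2.convertScaleAbs(c,alpha=1.8),None,fx=3.7,fy=3.7,interpolation=cv2.INTER_CUBIC))
E
```

```text
(no output)
```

View pics/crop.png

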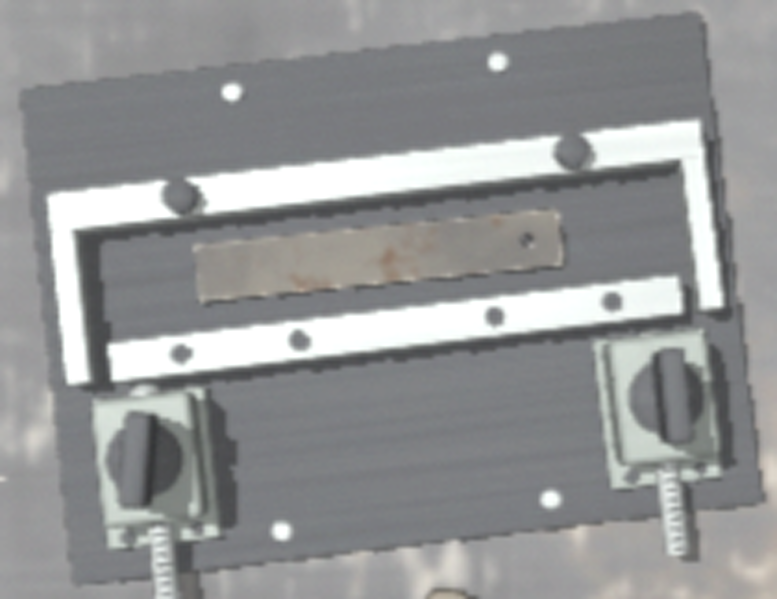

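The crop shows these points (crop pixels, 3.7x):
- Plate corners: about (22,90), (700,12), (762,502) and (75,584).
- Left wing top: from (141,412) to (131,506).
- Right wing top: from (671,350) to (680,442).

```bash
python3 - <<'E'
import pickle
from h import *
s=pickle.load(open('top.pkl','rb'))
f=lambda x,y,z: ray(s,165+(x+.5)/3.7-.5,130+(y+.5)/3.7-.5,z)
C=np.array([f(*p,.008) for p in [(22,90),(703,12),(762,502),(75,584)]])
o=C.mean(0); xa=(C[0]+C[1]-C[2]-C[3])[:2];ya=(C[0]+C[3]-C[1]-C[2])[:2]
print(np.round(C,4).tolist(),o,np.degrees(np.arctan2(xa[1],xa[0])),np.degrees(np.arctan2(-ya[0],ya[1])),np.linalg.norm(xa)/2,np.linalg.norm(ya)/2)
th=np.arctan2(-ya[0],ya[1]);R=np.array([[np.cos(th),-np.sin(th)],[np.sin(th),np.cos(th)]])
for y in(.13,-.13):print('knob from plate',o[:2]+R@[-.07,y])
for a,b in(((141,412),(131,506)),((671,350),(680,442))):
    A,B=f(*a,.084),f(*b,.084);d=A-B;print('wing',(A+B)/2,np.degrees(np.arctan2(d[1],d[0])),np.linalg.norm(d))
for a,b in(((108,358),(682,292)),):
    A,B=f(*a,.032),f(*b,.032);d=A-B;print('fence',R.T@((A+B)/2-o)[:2],np.degrees(np.arctan2(-d[0],d[1])),np.linalg.norm(d))
E
```

```text
[[0.6573, 0.1571, 0.008], [0.6929, -0.2008, 0.008], [0.4349, -0.2242, 0.008], [0.4002, 0.1315, 0.008]] [ 0.54633142 -0.03409477  0.008     ] 5.429376442001077 5.63683102289045 0.25869401671733394 0.35857547190879924
knob from plate [0.46390097 0.08840102]
knob from plate [ 0.48943885 -0.17034174]
wing [0.46428822 0.08798918 0.084     ] -6.637898844875174 0.0446871075638917
wing [ 0.48917004 -0.16930467  0.084     ] 4.024367593373215 0.0441252985192678
fence [-0.01737742 -0.00036868] 5.502698561462024 0.2927752101387082
```

carry_out(
  motion=[
    [0,0,0,0.0225,0.0325,-0.005,0.085],
    [0,0,0,0.0225,0.0325,-0.005,0.085],
    [0,0,0,0.0225,0.0325,-0.005,0.085],
    [0,0,0,0.0225,0.0325,-0.005,0.085],
    [0,0,0,0.0225,0.0325,-0.005,0.085],
    [0,0,0,0.0225,0.0325,-0.005,0.085],
    [0,0,0,0.0225,0.0325,-0.005,0.085],
    [0,0,0,0.0225,0.0325,-0.005,0.085],
    [0,0,0,0.0225,0.0325,-0.005,0.085],
    [0,0,0,0.0225,0.0325,-0.005,0.085],
  ],
)

```text
t: 0.93
position: [0.3766, -0.331, 0.1891]
orientation: [0.0, 0.994, 0.113, -0.0]
contact_force: [-0.1, -1.5, -0.1]
gripper_width: 0.0853
grip_force: 0.0
```

```bash
python3 - <<'E'
from rig import bot
o=bot.get_obs();print(o['t'],o['joints'],o['position'],o['orientation'])
E
```

```text
0.9333 [ 0.70084513  0.20531591 -0.1223521   2.03420154  0.03173288  0.90383124
 -0.78371699] [ 0.37664696 -0.33103117  0.18908359] [ 1.16713970e-05  9.93640549e-01  1.12598661e-01 -2.18688362e-05]
```

carry_out(
  motion=[
    [0,0,7.12,0.0112,0.016,-0.004,0.085],
    [0,0,7.12,0.0112,0.016,-0.004,0.085],
    [0,0,7.12,0.0112,0.016,-0.004,0.085],
    [0,0,7.12,0.0112,0.016,-0.004,0.085],
    [0,0,7.12,0.0112,0.016,-0.004,0.085],
    [0,0,7.12,0.0112,0.016,-0.004,0.085],
    [0,0,7.12,0.0112,0.016,-0.004,0.085],
    [0,0,7.12,0.0112,0.016,-0.004,0.085],
    [0,0,7.12,0.0112,0.016,-0.004,0.085],
    [0,0,7.12,0.0112,0.016,-0.004,0.085],
  ],
)

```text
t: 1.77
position: [0.4884, -0.172, 0.149]
orientation: [-0.0, 0.74, 0.672, -0.0]
contact_force: [0.6, 0.3, 0.5]
gripper_width: 0.0852
grip_force: 0.0
```

carry_out(
  motion=[
    [0,0,7.12,0,0,-0.002,0.085],
    [0,0,7.12,0,0,-0.002,0.085],
    [0,0,7.12,0,0,-0.002,0.085],
    [0,0,7.12,0,0,-0.002,0.085],
    [0,0,7.12,0,0,-0.002,0.085],
    [0,0,7.12,0,0,-0.002,0.085],
    [0,0,7.12,0,0,-0.002,0.085],
    [0,0,7.12,0,0,-0.002,0.085],
    [0,0,7.12,0,0,-0.002,0.085],
    [0,0,7.12,0,0,-0.002,0.085],
  ],
)

```text
t: 2.6
position: [0.4879, -0.1729, 0.129]
orientation: [-0.0, 0.211, 0.978, -0.0]
contact_force: [0.0, -0.9, -0.4]
gripper_width: 0.085
grip_force: 0.0
```

carry_out(
  motion=[
    [0,0,7.12,0,0,0,0.085],
    [0,0,7.12,0,0,0,0.085],
    [0,0,7.12,0,0,0,0.085],
    [0,0,7.12,0,0,0,0.085],
    [0,0,0,0,0,0,0.085],
  ],
)

```text
t: 3.02
position: [0.4879, -0.1729, 0.129]
orientation: [-0.0, -0.036, 0.999, 0.0]
contact_force: [0.2, -0.6, 0.1]
gripper_width: 0.0851
grip_force: 0.0
```

```bash
cat > st.py <<'E'
from rig import bot,imaging
import numpy as np,sys,cv2,pickle
from scipy.spatial.transform import Rotation as Ro
o=bot.get_obs();q=o['orientation'];M=Ro.from_quat(q[[1,2,3,0]]).as_matrix()
print(round(o['t'],2),np.round(o['joints'],2),np.round(o['position'],4),'yaw',np.degrees(np.arctan2(M[1,0],M[0,0])).round(2),np.round(M[:,2],3),'F',np.round(o['contact_force'],1),'T',np.round(o['torque'],2),o['gripper_width'].round(4),o['grip_force'].round(0))
for a in sys.argv[1:]:
    n,name=a.split(':');s=imaging.snapshot(n);pickle.dump(s,open(name+'.pkl','wb'));cv2.imwrite(f'pics/{name}.png',s["pixels"][:,:,::-1])
E
python3 st.py wrist:w1
```

```text
Traceback (most recent call last):
  File "st.py", line 5, in <module>
    print(round(o['t'],2),np.round(o['joints'],2),np.round(o['position'],4),'yaw',np.degrees(np.arctan2(M[1,0],M[0,0])).round(2),np.round(M[:,2],3),'F',np.round(o['contact_force'],1),'T',np.round(o['torque'],2),o['gripper_width'].round(4),o['grip_force'].round(0))
                                                                                                                                                                                                                   ^^^^^^^^^^^^^^^^^^^^^^^^
AttributeError: 'float' object has no attribute 'round'
```

```bash
sed -i "s/o\['gripper_width'\].round(4),o\['grip_force'\].round(0)/round(o['gripper_width'],4),round(o['grip_force'])/" st.py
python3 st.py wrist:w1; python3 - <<'E'
import pickle
from h import *
s=pickle.load(open('w1.pkl','rb'))
for p in [(.4893,-.170,.084),(.512,-.1685,.084),(.466,-.1715,.084)]:print(proj(s,p))
E
```

```text
3.02 [ 0.85  0.4  -0.76  2.02  0.36  0.86  1.53] [ 0.4879 -0.1729  0.129 ] yaw -175.83 [-0.  0. -1.] F [ 0.2 -0.6  0.1] T [-0.02  0.03 -0.02] 0.0851 0
[290.72427748 245.24089734]
[290.2876137 282.3020728]
[291.28150159 204.34744912]
```

View pics/w1.png

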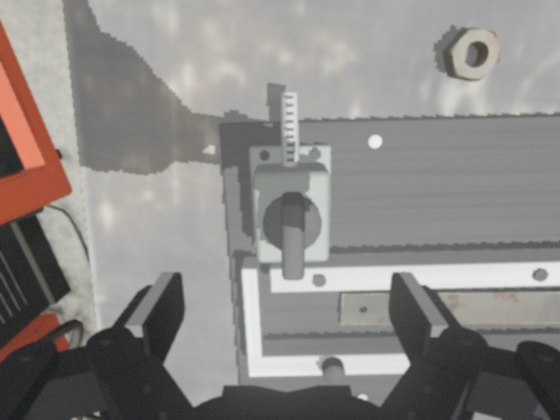

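The wrist view shows the right wing's top running from (292,197) to (293,280), aligned with the jaws' mid-line and within 1 mm of my estimate. I'll lower onto it and close.

carry_out(
  motion=[
    [0,0,0,0.0014,0.0029,-0.02,0.085],
    [0,0,0,0,0,-0.02,0.06],
    [0,0,0,0,0,-0.02,0.04],
    [0,0,0,0,0,0,0.0],
    [0,0,0,0,0,0,0.0],
    [0,0,0,0,0,0,0],
    [0,0,0,0,0,0,0],
    [0,0,0,0,0,0,0],
  ],
)

```text
t: 3.73
position: [0.4902, -0.1694, 0.0707]
orientation: [0.001, -0.033, 0.999, -0.0]
contact_force: [-1.8, 6.3, 6.6]
gripper_width: 0.0119
grip_force: 59.0
```

```bash
python3 st.py
```

```text
3.73 [ 0.78  0.49 -0.7   2.06  0.46  0.75  1.43] [ 0.4902 -0.1694  0.0707] yaw -176.22 [ 0.002 -0.    -1.   ] F [-1.8  6.3  6.6] T [1.14 0.48 0.02] 0.0119 59
```

carry_out(
  motion=[
    [0,0,-6.75,0,0,0,0],
    [0,0,-6.75,0,0,0,0],
    [0,0,-6.75,0,0,0,0],
    [0,0,-6.75,0,0,0,0],
    [0,0,0,0,0,0,0],
  ],
)

```text
t: 4.15
position: [0.4901, -0.1699, 0.0707]
orientation: [0.001, 0.204, 0.979, -0.0]
contact_force: [-3.2, 2.8, 10.3]
gripper_width: 0.0118
grip_force: 60.3
```

```bash
python3 st.py top:t1
```

```text
4.15 [ 0.69  0.46 -0.59  2.06  0.38  0.72  1.02] [ 0.4901 -0.1699  0.0707] yaw 156.42 [ 0.002 -0.001 -1.   ] F [-3.2  2.8 10.3] T [ 0.43  0.73 -0.05] 0.0118 60
```

carry_out(
  motion=[
    [0,0,0,0,0,0,0.05],
    [0,0,0,0,0,0,0.05],
    [0,0,0,0,0,0.02,0.05],
    [0,0,0,0,0,0.02,0.05],
    [0,0,2.8,-0.0037,0.037,0,0.05],
    [0,0,2.8,-0.0037,0.037,0,0.05],
    [0,0,2.8,-0.0037,0.037,0,0.05],
    [0,0,2.8,-0.0037,0.037,0,0.05],
    [0,0,2.8,-0.0037,0.037,0,0.05],
    [0,0,2.5,-0.0037,0.037,0,0.05],
  ],
)

```text
t: 5.03
position: [0.4671, 0.0534, 0.1097]
orientation: [0.0, 0.056, 0.998, -0.0]
contact_force: [0.8, -0.3, 0.1]
gripper_width: 0.05
grip_force: 0.0
```

carry_out(
  motion=[
    [0,0,0,-0.0034,0.036,0,0.05],
    [0,0,0,0,0,0,0.05],
  ],
)

```text
t: 5.2
position: [0.4634, 0.0948, 0.1102]
orientation: [0.001, 0.054, 0.999, 0.001]
contact_force: [-1.0, 0.5, 0.1]
gripper_width: 0.05
grip_force: 0.0
```

```bash
python3 st.py top:t2 wrist:w2;python3 - <<'E'
import pickle
from h import *
s=pickle.load(open('w2.pkl','rb'))
for p in [(.464,.088,.084),(.4868,.0854,.084),(.4412,.0906,.084)]:print(proj(s,p))
E
```

```text
5.2 [ 0.34  0.37 -0.79  2.13  0.37  0.78  0.78] [0.4634 0.0948 0.1102] yaw 173.84 [ 0.002  0.003 -1.   ] F [-1.   0.5  0.1] T [ 0.04  0.05 -0.  ] 0.05 0
[278.08150292 259.29265156]
[278.2052962  299.86915858]
[277.94739245 215.33441615]
```

View pics/w2.png

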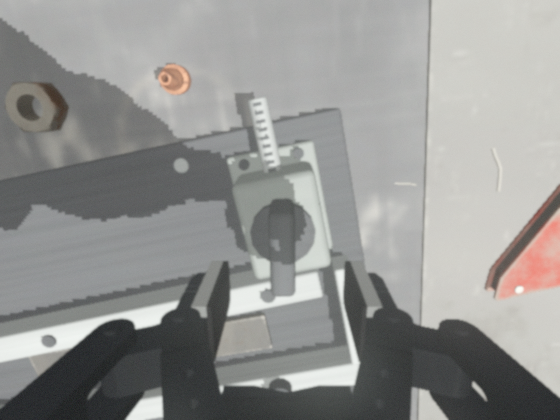

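The left wing's top appears at column ~283, rows ~208-297, against a predicted 278. The arm was still settling, so I'll re-check once it is still.

```bash
python3 st.py wrist:w3;python3 - <<'E'
import pickle
from h import *
s=pickle.load(open('w3.pkl','rb'))
for p in [(.464,.088,.084),(.4868,.0854,.084),(.4412,.0906,.084)]:print(proj(s,p))
g=cv2.cvtColor(s["pixels"],cv2.COLOR_RGB2GRAY)
for r in (230,250,275,285):print(r,g[r,245:325:2])
E
```

```text
5.3 [ 0.34  0.37 -0.78  2.13  0.37  0.78  0.79] [0.4639 0.0893 0.1096] yaw 173.56 [ 0.  0. -1.] F [ 0.2 -0.5  0.1] T [-0.03  0.01  0.02] 0.05 0
[282.69394893 258.84947303]
[282.77022113 299.54194766]
[282.6113154  214.76313067]
230 [116 159 154 150 142 105 101 103  98 102 102 103 102 101  92 100 105 101
 103 107 108 107 107 108 108 100  96  96 105 107 121 130 147 150 148 148
 148 186 214 214]
250 [140 119 111 122 141 146 147 140 114 108 105 103 104 107 102 103 116 119
 109 110 108 110 113 109 109 106 104 121 148 148 146 147 148 152 189 214
 215 216 216 217]
275 [142 143 141 144 142 143 147 173 195 209 211 211 208 204 191 138 133 145
 152 150 156 157 156 150 150 153 144 150 184 198 209 217 222 226 230 231
 234 231 204 154]
285 [149 158 165 176 186 196 207 215 223 227 231 234 234 236 233 174 134 147
 151 155 156 156 159 156 156 153 147 177 229 235 235 235 233 234 234 233
 233 233 232 208]
```

Settled, the wing sits about 2 mm further +y than my first estimate, which gives a 260 mm knob spacing. I'll use L=(0.464, 0.0903).

carry_out(
  motion=[
    [0,0,0,0,0.001,-0.02,0.05],
    [0,0,0,0,0,-0.02,0.04],
    [0,0,0,0,0,0,0],
    [0,0,0,0,0,0,0],
    [0,0,0,0,0,0,0],
    [0,0,0,0,0,0,0],
  ],
)

```text
t: 5.85
position: [0.4638, 0.0893, 0.0696]
orientation: [-0.0, 0.058, 0.998, 0.001]
contact_force: [4.4, 9.0, -26.8]
gripper_width: 0.0115
grip_force: 60.2
```

```bash
python3 st.py
```

```text
5.85 [ 0.3   0.43 -0.73  2.16  0.45  0.7   0.72] [0.4638 0.0893 0.0696] yaw 173.32 [-0.     0.001 -1.   ] F [  4.4   9.  -26.8] T [ 1.41 -0.87  0.01] 0.0115 60
```

carry_out(
  motion=[
    [0,0,-6.8,0,0.0005,-0.0005,0],
    [0,0,-6.8,0,0,-0.0005,0],
    [0,0,-6.8,0,0,0,0],
    [0,0,-6.8,0,0,0,0],
    [0,0,-6.8,0,0,0,0],
    [0,0,0,0,0,0,0],
  ],
)

```text
t: 6.35
position: [0.4638, 0.0892, 0.0694]
orientation: [0.0, 0.351, 0.936, -0.0]
contact_force: [-6.5, 0.6, 8.2]
gripper_width: 0.0119
grip_force: 65.4
```

```bash
python3 st.py
```

```text
6.35 [ 0.18  0.4  -0.59  2.16  0.36  0.67  0.19] [0.4638 0.0892 0.0694] yaw 138.94 [ 0. -0. -1.] F [-6.5  0.6  8.2] T [-0.09  1.75 -0.12] 0.0119 65
```

carry_out(
  motion=[
    [0,0,0,0,0,0,0.05],
    [0,0,0,0,0,0,0.05],
    [0,0,0,0,0,0.02,0.05],
    [0,0,0,0,0,0.02,0.05],
    [0,0,2.5,0.0037,-0.037,0,0.05],
    [0,0,2.5,0.0037,-0.037,0,0.05],
    [0,0,2.5,0.0037,-0.037,0,0.05],
    [0,0,2.5,0.0037,-0.037,0,0.05],
    [0,0,2.5,0.0037,-0.037,0,0.05],
    [0,0,2.5,0.0037,-0.037,0,0.05],
  ],
)

```text
t: 7.18
position: [0.4863, -0.1349, 0.1089]
orientation: [0.001, 0.22, 0.975, -0.0]
contact_force: [1.0, 0.1, 0.9]
gripper_width: 0.0499
grip_force: 0.0
```

carry_out(
  motion=[
    [0,0,2.5,0.0036,-0.037,0,0.05],
    [0,0,0,0,0,0,0.05],
    [0,0,0,0,0,0,0.05],
  ],
)

```text
t: 7.43
position: [0.4896, -0.172, 0.1085]
orientation: [0.0, 0.202, 0.979, 0.0]
contact_force: [0.8, 0.3, -1.4]
gripper_width: 0.0503
grip_force: 0.0
```

```bash
python3 st.py
```

```text
7.43 [ 0.71  0.4  -0.6   2.04  0.31  0.79  1.09] [ 0.4896 -0.172   0.1085] yaw 156.68 [ 0. -0. -1.] F [ 0.8  0.3 -1.4] T [ 0.05  0.04 -0.03] 0.0503 0
```

carry_out(
  motion=[
    [0,0,0,0,0.0025,-0.02,0.05],
    [0,0,0,0,0,-0.0185,0.04],
    [0,0,0,0,0,0,0],
    [0,0,0,0,0,0,0],
    [0,0,0,0,0,0,0],
    [0,0,0,0,0,0,0],
  ],
)

```text
t: 7.93
position: [0.4879, -0.1686, 0.0699]
orientation: [-0.001, 0.201, 0.98, -0.001]
contact_force: [-4.4, -13.1, -16.7]
gripper_width: 0.0119
grip_force: 58.7
```

carry_out(
  motion=[
    [0,0,-6.8,0,0,0,0],
    [0,0,-6.8,0,0,0,0],
    [0,0,-6.8,0,0,0,0],
    [0,0,-6.8,0,0,0,0],
    [0,0,-6.8,0,0,0,0],
    [0,0,0,0,0,0,0],
  ],
)

```text
t: 8.43
position: [0.4884, -0.168, 0.0699]
orientation: [-0.001, 0.482, 0.876, -0.001]
contact_force: [-1.3, -13.8, -22.2]
gripper_width: 0.0116
grip_force: 59.1
```

```bash
python3 st.py
```

```text
8.43 [ 0.56  0.43 -0.42  2.07  0.27  0.69  0.52] [ 0.4884 -0.168   0.0699] yaw 122.34 [-0.002 -0.001 -1.   ] F [ -1.3 -13.8 -22.2] T [-2.49  0.04 -0.1 ] 0.0116 59
```

carry_out(
  motion=[
    [0,0,0,0,0,0,0.05],
    [0,0,0,0,0,0,0.05],
    [0,0,0,0,0,0.02,0.05],
    [0,0,0,0,0,0.02,0.05],
    [0,0,2.4,-0.0037,0.037,0,0.05],
    [0,0,2.4,-0.0037,0.037,0,0.05],
    [0,0,2.4,-0.0037,0.037,0,0.05],
    [0,0,2.4,-0.0037,0.037,0,0.05],
    [0,0,2.4,-0.0037,0.037,0,0.05],
    [0,0,2.4,-0.0037,0.037,0,0.05],
  ],
)

```text
t: 9.27
position: [0.4675, 0.0574, 0.1111]
orientation: [0.001, 0.363, 0.932, 0.0]
contact_force: [1.0, 0.3, -0.2]
gripper_width: 0.0498
grip_force: 0.0
```

carry_out(
  motion=[
    [0,0,2.2,-0.0036,0.037,0,0.05],
    [0,0,0,0,0,0,0.05],
    [0,0,0,0,0,0,0.05],
  ],
)

```text
t: 9.52
position: [0.464, 0.0949, 0.1109]
orientation: [0.001, 0.344, 0.939, 0.001]
contact_force: [-0.1, -0.6, 0.4]
gripper_width: 0.05
grip_force: 0.0
```

```bash
python3 st.py wrist:w4
```

```text
9.52 [ 0.2   0.33 -0.62  2.13  0.28  0.75  0.27] [0.464  0.0949 0.1109] yaw 139.73 [ 0.002  0.001 -1.   ] F [-0.1 -0.6  0.4] T [-0.04  0.03 -0.  ] 0.05 0
```

View pics/w4.png

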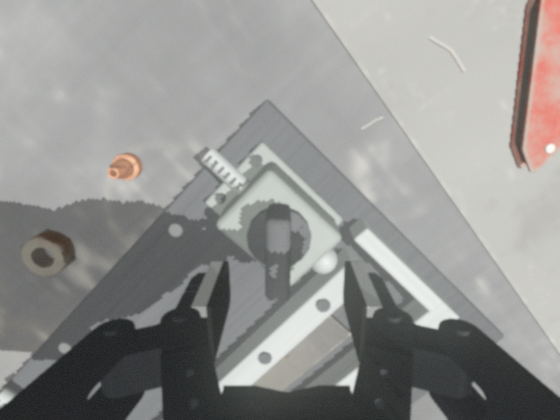

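The left wing, at (278,205)-(277,300), is still parallel to the jaws, so the knob turned with the hand. I'll lower and grip it.

carry_out(
  motion=[
    [0,0,0,0,0,-0.01,0.05],
    [0,0,0,0,0,0,0.05],
  ],
)

```text
t: 9.73
position: [0.4636, 0.0908, 0.0987]
orientation: [-0.0, 0.348, 0.938, -0.0]
contact_force: [-1.6, 0.4, -0.5]
gripper_width: 0.0502
grip_force: 0.0
```

carry_out(
  motion=[
    [0,0,0,0,-0.001,-0.02,0.05],
    [0,0,0,0,0,-0.0095,0.04],
    [0,0,0,0,0,0,0],
    [0,0,0,0,0,0,0],
    [0,0,0,0,0,0,0],
    [0,0,0,0,0,0,0],
  ],
)

```text
t: 10.23
position: [0.463, 0.0901, 0.0703]
orientation: [-0.001, 0.347, 0.938, -0.001]
contact_force: [-3.0, -4.4, -6.8]
gripper_width: 0.0118
grip_force: 59.3
```

carry_out(
  motion=[
    [0,0,-6.8,0,0,0,0],
    [0,0,-6.8,0,0,0,0],
    [0,0,-6.8,0,0,0,0],
    [0,0,-6.8,0,0,0,0],
    [0,0,-6.8,0,0,0,0],
    [0,0,0,0,0,0,0],
  ],
)

```text
t: 10.73
position: [0.4634, 0.0904, 0.0704]
orientation: [-0.0, 0.608, 0.794, -0.001]
contact_force: [-0.6, -5.3, -11.2]
gripper_width: 0.0117
grip_force: 59.2
```

```bash
python3 st.py
```

```text
10.73 [ 0.05  0.37 -0.44  2.17  0.26  0.65 -0.31] [0.4634 0.0904 0.0704] yaw 105.04 [-0.001 -0.001 -1.   ] F [ -0.6  -5.3 -11.2] T [-0.91 -0.19 -0.07] 0.0117 59
```

carry_out(
  motion=[
    [0,0,0,0,0,0,0.05],
    [0,0,0,0,0,0,0.05],
    [0,0,0,0,0,0.02,0.05],
    [0,0,0,0,0,0.02,0.05],
    [0,0,2.5,0.0037,-0.037,0,0.05],
    [0,0,2.5,0.0037,-0.037,0,0.05],
    [0,0,2.5,0.0037,-0.037,0,0.05],
    [0,0,2.5,0.0037,-0.037,0,0.05],
    [0,0,2.5,0.0037,-0.037,0,0.05],
    [0,0,2.5,0.0037,-0.037,0,0.05],
  ],
)

```text
t: 11.57
position: [0.4866, -0.1327, 0.1111]
orientation: [0.001, 0.494, 0.869, 0.0]
contact_force: [0.1, 0.4, -0.7]
gripper_width: 0.05
grip_force: 0.0
```

carry_out(
  motion=[
    [0,0,2.5,0.0036,-0.037,0,0.05],
    [0,0,0,0,0,-0.01,0.05],
    [0,0,0,0,0,0,0.05],
    [0,0,0,0,0,0,0.05],
  ],
)

```text
t: 11.9
position: [0.4897, -0.1675, 0.1003]
orientation: [-0.0, 0.477, 0.879, 0.0]
contact_force: [0.5, -0.0, -0.4]
gripper_width: 0.0502
grip_force: 0.0
```

```bash
python3 st.py
```

```text
11.9 [ 0.56  0.38 -0.42  2.06  0.22  0.75  0.58] [ 0.4897 -0.1675  0.1003] yaw 122.99 [-0.     0.001 -1.   ] F [ 0.5 -0.  -0.4] T [0.03 0.05 0.05] 0.0502 0
```

carry_out(
  motion=[
    [0,0,0,-0.0005,-0.002,-0.02,0.05],
    [0,0,0,0,0,-0.01,0.04],
    [0,0,0,0,0,0,0],
    [0,0,0,0,0,0,0],
    [0,0,0,0,0,0,0],
    [0,0,0,0,0,0,0],
  ],
)

```text
t: 12.4
position: [0.489, -0.1692, 0.0707]
orientation: [-0.0, 0.477, 0.879, -0.0]
contact_force: [-3.6, 3.7, 0.3]
gripper_width: 0.0116
grip_force: 59.7
```

carry_out(
  motion=[
    [0,0,-6.8,0,0,0,0],
    [0,0,-6.8,0,0,0,0],
    [0,0,-6.8,0,0,0,0],
    [0,0,-6.8,0,0,0,0],
    [0,0,-6.8,0,0,0,0],
    [0,0,0,0,0,0,0],
  ],
)

```text
t: 12.9
position: [0.4891, -0.1692, 0.0707]
orientation: [-0.0, 0.716, 0.699, -0.0]
contact_force: [-4.8, 3.9, 2.2]
gripper_width: 0.0116
grip_force: 60.0
```

```bash
python3 st.py
```

```text
12.9 [ 0.42  0.41 -0.26  2.08  0.16  0.67  0.03] [ 0.4891 -0.1692  0.0707] yaw 88.63 [-0.  0. -1.] F [-4.8  3.9  2.2] T [ 0.8   0.8  -0.18] 0.0116 60
```

Still not at the end stop, because the moment is small. I'll go on in small turns until it rises.

carry_out(
  motion=[
    [0,0,-2,0,0,0,0],
    [0,0,-1,0,0,0,0],
    [0,0,0,0,0,0,0],
  ],
)

```text
t: 13.15
position: [0.4891, -0.1692, 0.0708]
orientation: [-0.0, 0.73, 0.683, -0.0]
contact_force: [-4.9, 3.5, 3.4]
gripper_width: 0.0121
grip_force: 64.3
```

```bash
python3 st.py
```

```text
13.15 [ 0.42  0.41 -0.25  2.08  0.16  0.67 -0.  ] [ 0.4891 -0.1692  0.0708] yaw 86.23 [-0. -0. -1.] F [-4.9  3.5  3.4] T [0.8  0.95 1.16] 0.0121 64
```

The moment jumped to 1.2 N m, so the right knob is on its end stop at yaw ≈ 87°. Next is the left knob, at yaw 105.

carry_out(
  motion=[
    [0,0,0,0,0,0,0.05],
    [0,0,0,0,0,0,0.05],
    [0,0,0,0,0,0.02,0.05],
    [0,0,0,0,0,0.02,0.05],
    [0,0,2.8,-0.0037,0.037,0,0.05],
    [0,0,2.8,-0.0037,0.037,0,0.05],
    [0,0,2.8,-0.0037,0.037,0,0.05],
    [0,0,2.8,-0.0037,0.037,0,0.05],
    [0,0,2.8,-0.0037,0.037,0,0.05],
    [0,0,2.8,-0.0037,0.037,0,0.05],
  ],
)

```text
t: 13.98
position: [0.4671, 0.0536, 0.1109]
orientation: [0.001, 0.623, 0.782, 0.001]
contact_force: [1.3, -0.5, -0.8]
gripper_width: 0.05
grip_force: 0.0
```

carry_out(
  motion=[
    [0,0,2.5,-0.0036,0.037,0,0.05],
    [0,0,0,0,0,-0.01,0.05],
    [0,0,0,0,0,0,0.05],
    [0,0,0,0,0,0,0.05],
  ],
)

```text
t: 14.32
position: [0.4635, 0.089, 0.1003]
orientation: [-0.0, 0.607, 0.795, -0.0]
contact_force: [1.3, -0.4, 0.1]
gripper_width: 0.0503
grip_force: 0.0
```

```bash
python3 st.py
```

```text
14.32 [ 0.06  0.32 -0.44  2.15  0.21  0.71 -0.25] [0.4635 0.089  0.1003] yaw 105.3 [-0. -0. -1.] F [ 1.3 -0.4  0.1] T [-0.07  0.03 -0.04] 0.0503 0
```

carry_out(
  motion=[
    [0,0,0,0,0.001,-0.02,0.05],
    [0,0,0,0,0,-0.01,0.04],
    [0,0,0,0,0,0,0],
    [0,0,0,0,0,0,0],
    [0,0,0,0,0,0,0],
    [0,0,0,0,0,0,0],
  ],
)

```text
t: 14.82
position: [0.4636, 0.0895, 0.0707]
orientation: [0.0, 0.608, 0.794, -0.0]
contact_force: [2.1, -2.3, -6.7]
gripper_width: 0.0117
grip_force: 60.7
```

carry_out(
  motion=[
    [0,0,-6,0,0,0,0],
    [0,0,-6,0,0,0,0],
    [0,0,-5,0,0,0,0],
    [0,0,-2,0,0,0,0],
    [0,0,-0.7,0,0,0,0],
    [0,0,0,0,0,0,0],
  ],
)

```text
t: 15.32
position: [0.4636, 0.0896, 0.0707]
orientation: [0.001, 0.734, 0.679, -0.0]
contact_force: [1.8, -5.0, -4.6]
gripper_width: 0.0116
grip_force: 68.9
```

```bash
python3 st.py
```

```text
15.32 [-0.03  0.36 -0.34  2.17  0.2   0.64 -0.59] [0.4636 0.0896 0.0707] yaw 85.58 [ 0.001 -0.001 -1.   ] F [ 1.8 -5.  -4.6] T [-1.04 -0.41  1.35] 0.0116 69
```

Both knobs are on their end stops. I'll release, back off and check from the top.

carry_out(
  motion=[
    [0,0,0,0,0,0,0.05],
    [0,0,0,0,0,0,0.05],
    [0,0,0,0,0,0.03,0.05],
    [0,0,0,0,0,0.04,0.05],
    [0,0,0,0,0.035,0.02,0.05],
    [0,0,0,0,0.035,0,0.05],
    [0,0,0,0,0.035,0,0.05],
    [0,0,0,0,0.035,0,0.05],
    [0,0,0,0,0.035,0,0.05],
    [0,0,0,0,0.035,0,0.05],
  ],
)

```text
t: 16.15
position: [0.4632, 0.3019, 0.1609]
orientation: [-0.0, 0.734, 0.679, 0.0]
contact_force: [1.3, 0.1, 0.0]
gripper_width: 0.0501
grip_force: 0.0
```

carry_out(
  motion=[
    [0,0,0,-0.005,0.035,0,0.05],
    [0,0,0,-0.005,0.035,0,0.05],
    [0,0,0,-0.005,0.035,0,0.05],
    [0,0,0,-0.005,0.035,0,0.05],
    [0,0,0,0,0,0,0.05],
    [0,0,0,0,0,0,0.05],
    [0,0,0,0,0,0,0.05],
  ],
)

```text
t: 16.73
position: [0.4433, 0.4397, 0.1603]
orientation: [0.0, 0.734, 0.679, -0.0]
contact_force: [1.2, -0.4, -0.7]
gripper_width: 0.0501
grip_force: 0.0
```

```bash
python3 st.py top:t9; python3 - <<'E'
import pickle,cv2
s=pickle.load(open('t9.pkl','rb'));im=s["pixels"][:,:,::-1]
c=im[130:292,165:375];cv2.imwrite('pics/crop9.png',cv2.resize(cv2.convertScaleAbs(c,alpha=1.8),None,fx=3.7,fy=3.7,interpolation=cv2.INTER_CUBIC))
E
```

```text
16.73 [-0.53  0.46 -0.47  1.77  0.25  0.96 -1.17] [0.4433 0.4397 0.1603] yaw 85.53 [-0. -0. -1.] F [ 1.2 -0.4 -0.7] T [ 0.03 -0.03 -0.02] 0.0501 0
```

View pics/crop9.png

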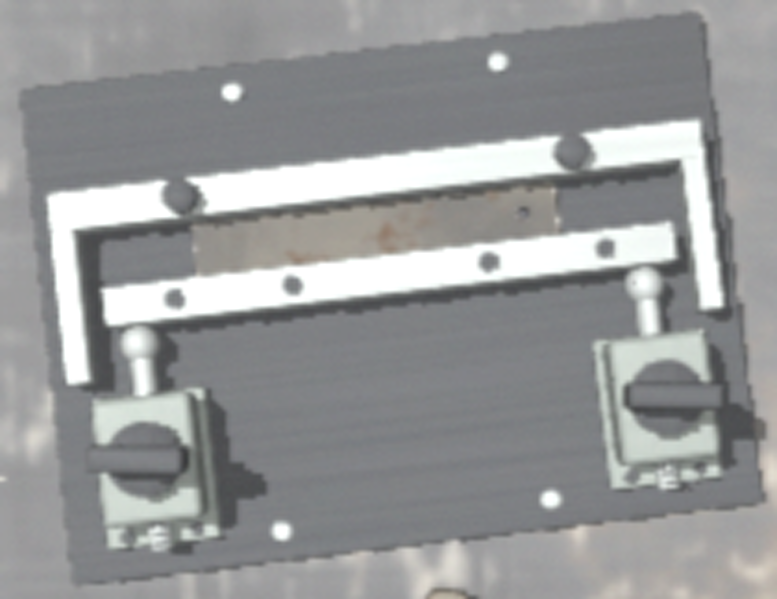

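The top view shows the bar held between fence and stop, the fence parallel to the stop from (103,306) to (676,243), and both wings turned about 97°. I'll check the fence position numerically, then hand in.

```bash
python3 - <<'E'
import pickle
from h import *
from rig import job
s=pickle.load(open('t9.pkl','rb'))
f=lambda x,y,z: ray(s,165+(x+.5)/3.7-.5,130+(y+.5)/3.7-.5,z)
A,B=f(103,306,.032),f(676,243,.032);d=A-B;th=np.radians(5.5);R=np.array([[np.cos(th),-np.sin(th)],[np.sin(th),np.cos(th)]])
x=R.T@((A+B)/2-[.5463,-.0341,0])[:2];a=np.degrees(np.arctan2(-d[0],d[1]));print(x,a)
if abs(x[0]-.009)<.003 and abs(a-5.5)<1: print(job.finish_job())
E
```

```text
[ 0.00849659 -0.00055835] 5.256197776236795
the job is handed in; nothing more can be done
None
```

The jig is closed and handed in at about 17 s: both knobs are on their end stops, and the fence measures 8.5 mm (target 9) and within 0.3° of square, with the bar between it and the stop. By knob angle, neither end led by more than about 12 mm.

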